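Set a batten up on bearers for sanding

ROBOT

A 6-joint arm with a two-finger parallel gripper is mounted at the origin on a cart in front of the work surface, level with it; the furniture and walls round the work are solid. World frame = base frame: x ahead of the robot, y to its left, z up, the work surface at z = 0. Lengths are in m, angles in rad, forces in N, time in s.
With the tool pointing down it reaches from about 0.225 to 0.875 m from the base axis. Payload 3.4 kg.
Tool frame: the origin (TCP) lies on the centre line of the jaws, within the pads' length; the fingertips stand 11 mm ahead of it and the grasp point (between the pads) lies 8 mm behind it; z points along the fingers, y is the line along which they close (so a half turn about z gives the same grasp; the last joint's range is limited). The gripper opens to 85 mm and grips with 20 to 120 N. Pads are 22 mm wide; open, the fingers measure 114 mm over their backs; the gripper's body (76 mm by 85 mm) begins 54 mm behind the grasp point. The pads swing forward as they close: fully open they stand 13 mm farther back than shut.
Start: joints at [-0.121, 0.276, 1.505, -0, 1.361, -0.121], TCP at [0.575, -0, 0.219] pointing down, gripper open.
Joint ranges: [-2.89, 2.89], [-0.75, 2.08], [0.22, 2.7], [-1.18, 4.32], [0.11, 2.71], [-2.7, 2.7]. Speed limits (rad/s): [2.57, 2.57, 3.14, 3.14, 3.14, 3.14].

INTERFACE

Orientations are given as a unit quaternion [w, x, y, z].
In Python, from rig import manip, eyes, job gives the robot as it stands.
- The arm moves only by the tool drive_tool, never from a script. Its argument "rows" is a list of rows, each a list of 3 entries, a list of its own where there are three numbers: the turn, a rotation vector about the world's x, y, z in rad, then the shift along the world's x, y, z in cm, then the finger opening in cm, from 0 to 8.54. A call has 1 to 8 rows; each row shifts and turns the commanded pose from where the row before left it; what a row does not reach is not made up. A row lasts 1/8 s, in which the tool goes at most 62.5 mm and 10.7 degrees, less where a joint would pass 70% of its speed; a pose out of reach is approached as far as the arm can. A call is refused whole if a number of a shift passes 6.25 or a number of a turn 0.188, either way. A call with a gripper value outside its range is refused whole. The fingers move at their own pace and stop on an object; "force" is the grip in N (left out, the last holds). Time passes only in rows, so rows that do not move let the fingers close. It gives the time, the measured TCP pose, the force, the opening and the grip force at its end, in the units of the state.
- manip.get_state(): the state, without advancing time (a new reading comes with each control period).
- eyes.get_image(name): name is "scene" or "side" or "wrist"; returns the picture (384x512x3 uint8, red, green, blue); there is no depth.
- eyes.get_calibration(name): a dict with "camera_matrix" (3x3 intrinsics, pixels), "view" (4x4, takes a point from world to camera coordinates). Camera axes: x right, y up, looking along -z (the intrinsics and any distortion apply to the point x, -y, -z); pixel columns grow to the right and rows downward; lengths in m; the calibration is good to about 2 mm. A picture is of the moment at which its call begins: read the wrist's pose just before it. get_calibration takes no time and is no camera call; for the wrist camera it gives the pose at the moment of the call.
- job.sign_off(): hands the job in; it is judged then, once.
The state is a dict: "clock": time; "qpos": joint angles; "qd": joint speeds; "effort": joint torques, N m; "position": TCP position; "ee_rot": TCP orientation; "contact_force": force on the tool from outside, world axes, zero at the start; "moment": the same for the moment, N m; "width": finger opening in m; "gripper_force": force on a finger pad.
Only numpy, scipy, OpenCV 4.12 (cv2) and the standard library are available. Lean on these libraries where they do the work, as an engineer would, in place of code of your own. Each camera call takes 0.05 s, during which the arm holds its last target. There are 200 camera calls.

TASK

Set the batten up for sanding: stand the three cork-topped bearer blocks upright in the middle of the three pads on the wooden board, one to a pad, square to the pads with their long sides across the row, choosing the pad for each so that all three tops come level (the tallest block on the thinnest pad, the shortest on the thickest). Lay the batten along the row across all three blocks, centred over the board, and set the sanding block flat on the middle of the batten, centred and lengthways with it. Leave the tape measure where it stands and let go of everything.

Things in the scene. Friction and masses are not known exactly. Their poses are not given: they have to be found in the camera images.
- tall_bearer_mid (a point): Centre (half-way up) of the tall bearer: a loose pine block, 80 mm along its x, 42 mm along its y, 60 mm high, with a thin cork facing on top. Its z points up. Stands on the worktop at the start, with its y roughly across the robot's view, free to be gripped across the 42 mm.
- medium_bearer_mid (a point): Centre (half-way up) of the medium bearer: a loose pine block, 80 mm along its x, 42 mm along its y, 48 mm high, with a thin cork facing on top. Its z points up. Stands on the worktop at the start, with its y roughly across the robot's view, free to be gripped across the 42 mm.
- short_bearer_mid (a point): Centre (half-way up) of the short bearer: a loose pine block, 80 mm along its x, 42 mm along its y, 36 mm high, with a thin cork facing on top. Its z points up. Stands on the worktop at the start, with its y roughly across the robot's view, free to be gripped across the 42 mm.
- batten_mid (a point): Centre (half-way up) of the batten: a loose pine batten, 250 mm along its x, 36 mm wide along its y, 30 mm high; z up. Lies on the worktop at the robot's right, roughly along the world's y.
- sanding_block_mid (a point): Centre (half-way up) of the sanding block: black top on a grey base, 110 mm along its x, 58 mm wide along its y, 30 mm high; z up. Lies on the worktop with its x roughly away from the robot.
- board: Fixed wooden board, flat on the worktop at the robot's left: 120 mm along its x, 290 mm along its y, 9 mm thick, z up. Its origin is the centre of its underside. The three pads are screwed to it in a row along its y, at y = -95, 0 and +95 mm (which pad is at which place changes).
- thin_pad: Fixed pale plywood pad on the board, 6 mm thick, 96 mm along its x (across the row), 60 mm along its y (along the row), z up. Its origin is the centre of its underside, on the board's top, so its top is 6 mm above the origin.
- medium_pad: Fixed pale plywood pad on the board, 18 mm thick, 96 mm along its x (across the row), 60 mm along its y (along the row), z up. Its origin is the centre of its underside, on the board's top, so its top is 18 mm above the origin.
- thick_pad: Fixed pale plywood pad on the board, 30 mm thick, 96 mm along its x (across the row), 60 mm along its y (along the row), z up. Its origin is the centre of its underside, on the board's top, so its top is 30 mm above the origin.
- tape_measure: Orange and black tape measure standing on the worktop behind the board: 32 mm along its x, 93 mm along its y, 64 mm high, z up. Its origin is the centre of its underside. Not to be disturbed.

How it is judged:
By the outcome, as a careful person would: the job done as asked, in the order asked, and still so for the second after the job is handed in, with the robot touching nothing.
It also fails if it takes over 128 s, if anything falls off the work surface, if the arm or the gripper's body presses on something with over 40 N, if the wrist force passes 120 N, or if a joint passes its speed limit or range.

## Working session

There is one attempt and no reset: what is moved stays moved. The work goes in short steps, Python scripts to look and compute and a tool call to move; the robot and the scene stay as the last step left them, time stands still between calls to the robot, and variables do not carry over. Pictures are saved under pics/ and viewed, at most 14 in all, crops included, and the job is handed in when it is done.

Besides the shell and the picture viewer there is one more tool, called after ">>>" as name(argument=value, ...) on one line, values as JSON. drive_tool: Moves the arm, as the interface text tells. Its arguments: {"type":"object","properties":{"rows":{"type":"array"},"force":{"type":"number"}},"required":["rows"]}

```bash
mkdir -p pics; python3 - <<'E'
from rig import manip, eyes, job
import cv2, numpy as np
s=manip.get_state(); print(s['clock'],s['position'],s['ee_rot'],s['width'])
for n in ['scene','side','wrist']:
    c=eyes.get_calibration(n); print(n,{k:np.round(v,4).tolist() if not isinstance(v,str) else v for k,v in c.items()})
    cv2.imwrite(f'pics/{n}0.png',eyes.get_image(n)[:,:,::-1])
a=[cv2.imread(f'pics/{n}0.png') for n in ['scene','side']]
E
```

```text
0.0 [5.74446581e-01 5.61990401e-05 2.17650771e-01] [-7.11156816e-04  7.07091262e-01  7.07121712e-01 -5.70584066e-04] 0.08506199017777626
scene {'camera_matrix': [[411.6973, 0.0, 251.3344], [0.0, 411.6973, 195.6437], [0.0, 0.0, 1.0]], 'view': [[-0.5122, -0.8587, 0.0171, 0.241], [0.3845, -0.2115, 0.8986, -0.2627], [-0.768, 0.4668, 0.4385, -0.9347], [0.0, 0.0, 0.0, 1.0]]}
side {'camera_matrix': [[365.2213, 0.0, 257.4951], [0.0, 365.2213, 194.1213], [0.0, 0.0, 1.0]], 'view': [[-0.9984, -0.0541, -0.0175, 0.5226], [0.024, -0.6805, 0.7324, -0.0639], [-0.0515, 0.7308, 0.6807, -1.0266], [0.0, 0.0, 0.0, 1.0]]}
wrist {'camera_matrix': [[319.8748, 0.0, 258.357], [0.0, 319.8748, 189.7159], [0.0, 0.0, 1.0]], 'view': [[1.0, 0.001, -0.0018, -0.5735], [-0.0015, 0.9492, -0.3148, 0.0408], [0.0014, 0.3148, 0.9491, -0.3796], [0.0, 0.0, 0.0, 1.0]]}
```

View pics/scene0.png

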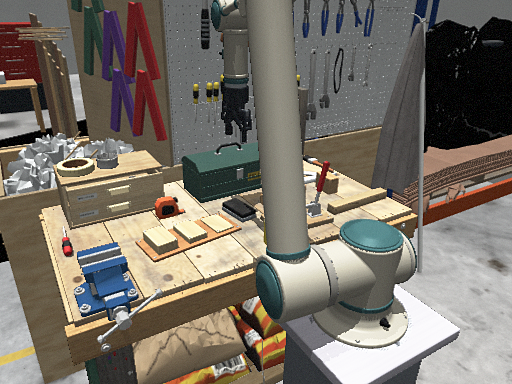

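View pics/side0.png

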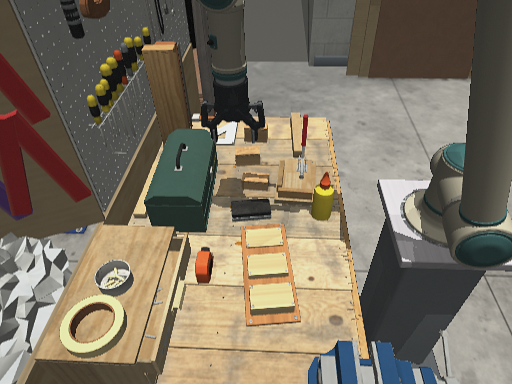

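The side view shows the board at (270,272), tape at (204,264), sanding block at (251,209), two bearers at (255,182) and (247,157) with a third half hidden by the gripper at (256,133), and the batten probably at (296,132). The toolbox, toggle-clamp jig and glue bottle stand near the bearers.

```bash
python3 - <<'E'
import cv2
i=cv2.imread('pics/side0.png')[100:240,190:370]
i=cv2.resize(i,None,fx=4.2,fy=4.2,interpolation=cv2.INTER_CUBIC); cv2.imwrite('pics/sidecrop.png',i)
E
```

```text
(no output)
```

View pics/sidecrop.png

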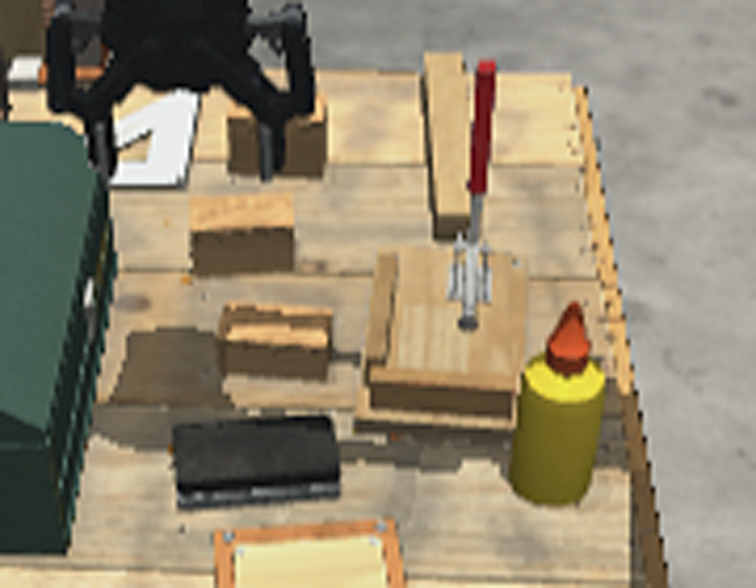

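View pics/wrist0.png

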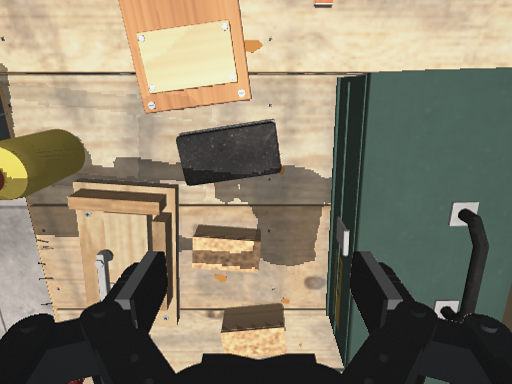

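The wrist view (right = +x, up = +y) shows one pad at (187,55), the sanding block at (230,153), bearers at (226,248) and (253,330), the clamp jig at (125,250) and the toolbox right of x≈335. Next I take a higher view further right, then one over the board.

>>> drive_tool(rows=[[[0,0,0],[0,0,6],8.5],[[0,0,0],[0,0,6],8.5],[[0,0,0],[-1,-5,0],8.5],[[0,0,0],[-1,-5,0],8.5],[[0,0,0],[-1,-5,0],8.5],[[0,0,0],[-1,-5,0],8.5],[[0,0,0],[0,0,0],8.5],[[0,0,0],[0,0,0],8.5]])

```text
clock: 1.15
position: [0.5349, -0.1997, 0.3382]
ee_rot: [-0.001, 0.707, 0.707, 0.0]
contact_force: [0.7, 0.8, -0.6]
width: 0.085
gripper_force: 0.0
```

```bash
cat > h.py <<'E'
from rig import manip, eyes, job
import cv2, numpy as np, json, os
def snap(n,f):
    c=eyes.get_calibration(n); i=eyes.get_image(n)[:,:,::-1]
    cv2.imwrite(f'pics/{f}.png',i)
    json.dump([np.array(c['camera_matrix']).tolist(),np.array(c['view']).tolist()],open(f'pics/{f}.json','w'))
    s=manip.get_state(); print(f,round(s['clock'],2),np.round(s['position'],4),np.round(s['ee_rot'],4))
def cal(f):
    K,V=json.load(open(f'pics/{f}.json')); return np.array(K),np.array(V)
def plane(f,px,z):
    K,V=cal(f); R,t=V[:3,:3],V[:3,3]; c=-R.T@t
    px=np.atleast_2d(px).astype(float)
    d=np.c_[(px[:,0]-K[0,2])/K[0,0],-(px[:,1]-K[1,2])/K[1,1],-np.ones(len(px))]@R
    return c+d*((z-c[2])/d[:,2])[:,None]
def proj(f,P):
    K,V=cal(f); q=np.atleast_2d(P)@V[:3,:3].T+V[:3,3]
    return np.c_[K[0,0]*q[:,0]/-q[:,2]+K[0,2],-K[1,1]*q[:,1]/-q[:,2]+K[1,2]]
def tri(obs):
    A=[];b=[]
    for f,px in obs:
        p0=plane(f,px,0)[0];p1=plane(f,px,.2)[0];d=(p1-p0)/np.linalg.norm(p1-p0)
        M=np.eye(3)-np.outer(d,d);A.append(M);b.append(M@p0)
    return np.linalg.lstsq(np.vstack(A),np.hstack(b),rcond=None)[0]
E
python3 - <<'E'
from h import *
snap('wrist','w1')
import shutil
for n in ['scene','side']:
    c=eyes.get_calibration(n); json.dump([np.array(c['camera_matrix']).tolist(),np.array(c['view']).tolist()],open(f'pics/{n}0.json','w'))
print('handle',tri([('side0',(305.5,115.5)),('scene0',(325,163))]))
print('tbox handle',tri([('side0',(181,144)),('scene0',(230,144))]))
print('board ctr',plane('side0',(269,266),.02),'blocks',plane('side0',[(255,182),(247,157),(256,133)],.03), plane('side0',(251,209),.03))
print(manip.get_state()['contact_force'])
E
```

```text
w1 1.2 [ 0.5351 -0.1991  0.3383] [-4.000e-04  7.069e-01  7.073e-01  3.000e-04]
handle [ 0.39062802 -0.21099449  0.18907072]
tbox handle [ 0.73349765 -0.0705356   0.17313208]
board ctr [[0.48410166 0.20212958 0.02      ]] blocks [[ 0.53576048 -0.09663448  0.03      ]
 [ 0.56934367 -0.22030698  0.03      ]
 [ 0.54789341 -0.36176752  0.03      ]] [[0.54014454 0.01848576 0.03      ]]
[0.07878194 0.0230172  0.45337028]
```

View pics/w1.png

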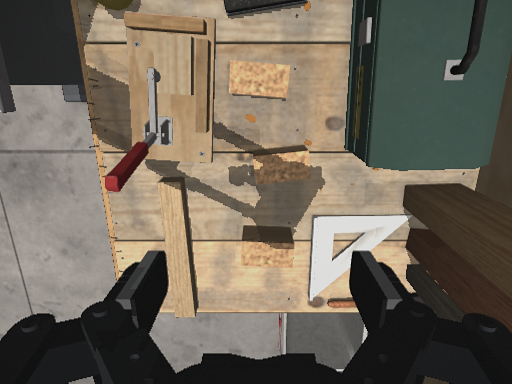

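The view shows bearer tops at (260,79), (280,167) and (268,254), the batten from (172,180) to (185,315), the clamp handle at (115,185) with its top at z≈0.19, and the toolbox to the right of x≈350. Next comes the same view over the board.

>>> drive_tool(rows=[[[0,0,0],[-0.5,6,0],8.5],[[0,0,0],[-0.5,6,0],8.5],[[0,0,0],[-0.5,6,0],8.5],[[0,0,0],[-0.5,6,0],8.5],[[0,0,0],[-0.5,6,0],8.5],[[0,0,0],[-0.5,6,0],8.5],[[0,0,0],[0,3,0],8.5],[[0,0,0],[0,0,0],8.5]])

```text
clock: 2.2
position: [0.5039, 0.1933, 0.3385]
ee_rot: [-0.0, 0.705, 0.709, 0.0]
contact_force: [-0.6, -0.6, -0.4]
width: 0.085
gripper_force: 0.0
```

>>> drive_tool(rows=[[[0,0,0],[0,0,0],8.5]])

```text
clock: 2.33
position: [0.5045, 0.1902, 0.3385]
ee_rot: [0.0, 0.707, 0.708, -0.0]
contact_force: [0.3, -1.1, 0.0]
width: 0.085
gripper_force: 0.0
```

```bash
python3 - <<'E'
from h import *
snap('wrist','w2'); snap('side','s2')
w1=cv2.imread('pics/w1.png')[40:290,215:335]; w2=cv2.imread('pics/w2.png')[0:310,90:430]
s2=cv2.imread('pics/s2.png')[105:225,225:285]
a=cv2.resize(w1,None,fx=2.4,fy=2.4,interpolation=cv2.INTER_CUBIC)
b=cv2.resize(s2,None,fx=5,fy=5,interpolation=cv2.INTER_CUBIC)
print(a.shape,b.shape)
cv2.imwrite('pics/m1.png',np.hstack([a,b])) 
cv2.imwrite('pics/m2.png',cv2.resize(w2,None,fx=1.9,fy=1.9,interpolation=cv2.INTER_CUBIC))
E
```

```text
w2 2.38 [0.5047 0.1896 0.3386] [ 3.000e-04  7.070e-01  7.072e-01 -3.000e-04]
s2 2.42 [0.5049 0.1893 0.3386] [ 3.000e-04  7.073e-01  7.069e-01 -1.000e-04]
(600, 288, 3) (600, 300, 3)
```

View pics/m1.png

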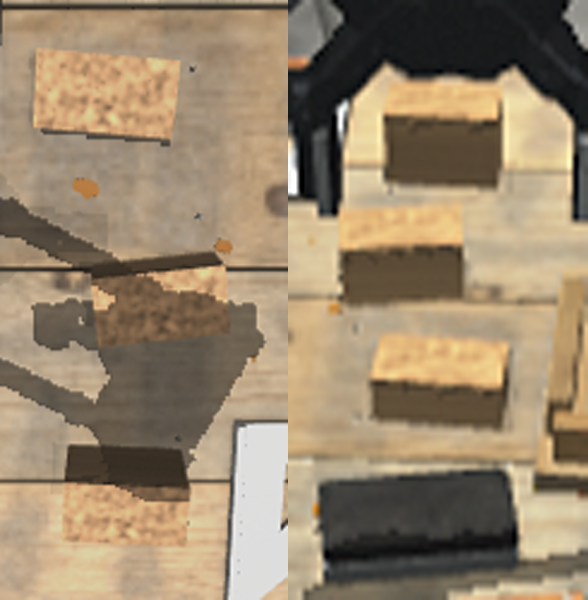

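View pics/m2.png

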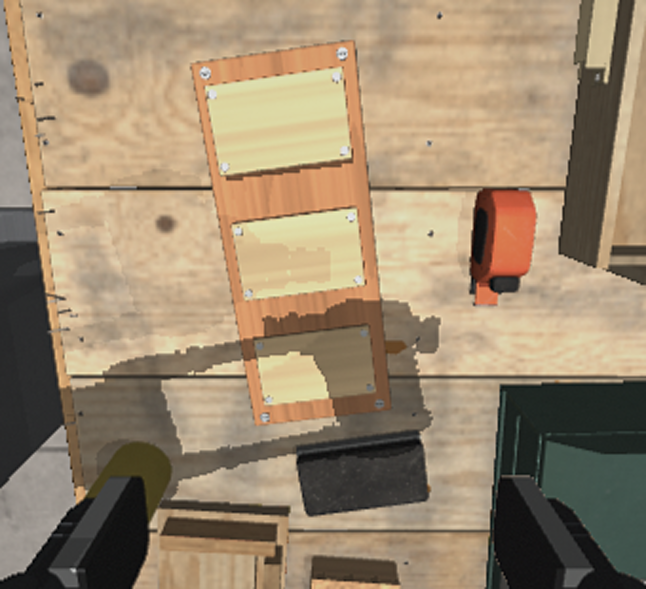

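Side crop: front-face heights read about 8, 11 and 14 px, so the near block is short, the middle one medium and the far one tall. The board view has its pads at (280,122), (300,255) and (315,365), the largest looking thickest, with the tape at (505,235) and the sanding block at (362,475). Now I fit poses.

```bash
cat >> h.py <<'E'
from scipy.optimize import least_squares
def rect(p,lx,ly,z,off=(0,0)):
    x,y,a=p; s=np.array([[-1,1],[1,1],[1,-1],[-1,-1]])*[lx/2,ly/2]+off
    c,n=np.cos(a),np.sin(a); q=s@np.array([[c,n],[-n,c]])+[x,y]
    return np.c_[q,np.full(4,z)]
def fit(f,px,lx,ly,z,off=(0,0),a0=0):
    """corners: order (-x,+y),(+x,+y),(+x,-y),(-x,-y)"""
    px=np.array(px,float); m=plane(f,px,z).mean(0)
    r=least_squares(lambda p:(proj(f,rect(p,lx,ly,z,off))-px).ravel(),[m[0],m[1],a0])
    return r.x,np.sqrt(2*r.cost/8)
E
python3 - <<'E'
from h import *
m1=lambda c:np.array(c)/2.4+[215,40]
m2=lambda c:np.array(c)/1.9+[90,0]
B={'A':[(37,48),(180,62),(170,139),(34,127)],'B':[(93,278),(227,266),(229,332),(99,347)],'C':[(64,480),(188,492),(188,545),(62,540)]}
for k,v in B.items():
    print(k,[(h,np.round(p,4).tolist(),round(e,2)) for h in (.036,.048,.06) for p,e in [fit('w1',m1(v),.08,.042,h)]])
P={'top':[(207,87),(342,68),(353,158),(222,177)],'mid':[(233,226),(356,208),(367,286),(246,301)],'bot':[(255,343),(367,326),(376,395),(263,407)]}
for k,v in P.items():
    print(k,[(h,np.round(p,4).tolist(),round(e,2)) for h in (.015,.027,.039) for p,e in [fit('w2',m2(v),.096,.06,h)]])
print('board',fit('w2',m2([(191,64),(354,40),(390,407),(257,425)]),.12,.29,.009))
print('sand',fit('w2',m2([(297,449),(421,436),(428,497),(308,515)]),.11,.058,.03))
print('batten',fit('w1',[(162,180),(185,178),(197,315),(176,316)],.036,.25,.03))
print('tape',plane('w2',m2([(475,190),(533,190),(527,275),(474,300)]),.064))
E
```

```text
A [(0.036, [0.5348, -0.1127, -0.0873], np.float64(0.41)), (0.048, [0.5348, -0.1129, -0.0871], np.float64(1.01)), (0.06, [0.5348, -0.1131, -0.087], np.float64(1.68))]
B [(0.036, [0.5695, -0.2352, 0.1001], np.float64(0.47)), (0.048, [0.5686, -0.2322, 0.0998], np.float64(0.45)), (0.06, [0.5677, -0.2292, 0.0995], np.float64(0.96))]
C [(0.036, [0.5486, -0.3792, -0.058], np.float64(1.25)), (0.048, [0.5482, -0.3724, -0.0584], np.float64(0.95)), (0.06, [0.5479, -0.3656, -0.0588], np.float64(0.9))]
top [(0.015, [0.475, 0.2958, 0.1348], np.float64(0.9)), (0.027, [0.4757, 0.2951, 0.1348], np.float64(0.27)), (0.039, [0.4764, 0.2944, 0.1348], np.float64(0.72))]
mid [(0.015, [0.4885, 0.1988, 0.14], np.float64(0.37)), (0.027, [0.4889, 0.2006, 0.1401], np.float64(0.63)), (0.039, [0.4893, 0.2023, 0.1402], np.float64(1.3))]
bot [(0.015, [0.5001, 0.1056, 0.1334], np.float64(0.75)), (0.027, [0.5002, 0.1096, 0.1336], np.float64(1.23)), (0.039, [0.5003, 0.1137, 0.1339], np.float64(1.84))]
board (array([0.48815855, 0.20119108, 0.13351691]), np.float64(1.0612552871968157))
sand (array([0.5414223 , 0.01444082, 0.14612564]), np.float64(1.4054535118146683))
batten (array([ 0.40735359, -0.37919635,  0.00957227]), np.float64(0.5888430371721891))
tape [[0.60922929 0.25135914 0.064     ]
 [0.64867823 0.25145542 0.064     ]
 [0.65100304 0.19325163 0.064     ]
 [0.61484702 0.17504371 0.064     ]]
```

The fits agree with the given sizes: short bearer at (.535,-.113), medium at (.569,-.232), tall at (.548,-.366); pads run thick, medium, thin from +y to -y, spaced 95 mm, with the board centred at (.4885,.2005) and yawed .133. I start with the short bearer.

>>> drive_tool(rows=[[[0,0,0.185],[0.4,-3.8,-1.2],8.5],[[0,0,0.185],[0.4,-3.8,-1.2],8.5],[[0,0,0.185],[0.4,-3.8,-1.2],8.5],[[0,0,0.185],[0.4,-3.8,-1.2],8.5],[[0,0,0.185],[0.4,-3.8,-1.2],8.5],[[0,0,0.185],[0.4,-3.8,-1.2],8.5],[[0,0,0.185],[0.4,-3.8,-1.2],8.5],[[0,0,0.185],[0.4,-3.8,-1.2],8.5]])

```text
clock: 3.42
position: [0.5366, -0.1166, 0.2424]
ee_rot: [0.0, 0.043, 0.999, -0.0]
contact_force: [0.0, 0.3, -0.6]
width: 0.085
gripper_force: 0.0
```

>>> drive_tool(rows=[[[0,0,0],[0,0,-2],8.5],[[0,0,0],[0,0,0],8.5],[[0,0,0],[0,0,0],8.5]])

```text
clock: 3.8
position: [0.5371, -0.1144, 0.2233]
ee_rot: [0.0, 0.046, 0.999, -0.0]
contact_force: [0.5, 0.2, 0.2]
width: 0.0853
gripper_force: 0.0
```

```bash
cat >> h.py <<'E'
def st():
    s=manip.get_state(); w,x,y,z=s['ee_rot']
    # tool y axis direction -> theta of grip line, tilt of tool z
    yx=2*(x*y-w*z); yy=1-2*(x*x+z*z); zx=2*(x*z+w*y); zy=2*(y*z-w*x)
    print(round(s['clock'],2),np.round(np.array(s['position'])*100,2),'yaw(theta-90)',round(np.arctan2(yy,yx)-np.pi/2,4),'tilt',np.round([zx,zy],4),'F',np.round(s['contact_force'],1),'w',round(s['width']*1000,1),'g',round(s['gripper_force'],1),'q',np.round(s['qpos'],2))
E
python3 - <<'E'
from h import *
st(); snap('wrist','w3')
E
```

```text
3.8 [ 53.71 -11.44  22.33] yaw(theta-90) -0.0915 tilt [ 0.001  -0.0002] F [0.5 0.2 0.2] w 85.3 g 0.0 q [-0.34  0.23  1.55  0.    1.35 -1.82]
w3 3.85 [ 0.5374 -0.1142  0.2235] [ 8.00e-04  4.55e-02  9.99e-01 -2.00e-04]
```

View pics/w3.png

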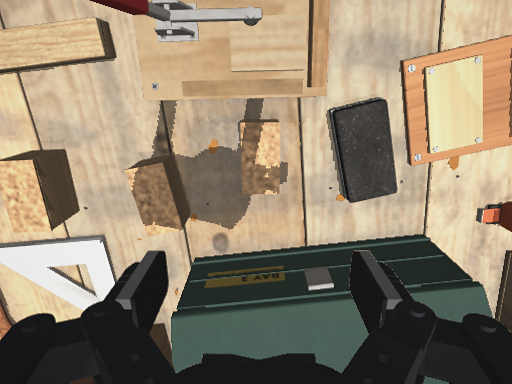

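The short bearer's top is at (262,158), the sanding block at (364,150) and the thin pad at (456,104). I check the fits against this second measurement.

```bash
python3 - <<'E'
from h import *
print('short',fit('w3',[(280,122),(280,194),(241,192),(244,122)],.08,.042,.036))
print('sand',fit('w3',[(383,98),(396,195),(350,201),(333,106)],.11,.058,.03))
print('thin',fit('w3',[(481,55),(484,146),(428,154),(427,67)],.096,.06,.015))
g=cv2.cvtColor(cv2.imread('pics/w3.png'),cv2.COLOR_BGR2GRAY)
E
```

```text
short (array([ 0.53381984, -0.11063179, -0.10996173]), np.float64(1.201921200669876))
sand (array([0.53838021, 0.00450399, 0.14207397]), np.float64(2.547555325690765))
thin (array([0.50027504, 0.10636516, 0.11304413]), np.float64(1.4252236764708774))
```

>>> drive_tool(rows=[[[0,0,0],[-0.3,0.2,-4],7],[[0,0,0],[0,0,-5],7],[[0,0,0],[0,0,-5],7],[[0,0,0],[0,0,-3],7],[[0,0,0],[0,0,-2],7],[[0,0,0],[0,0,-1.3],7],[[0,0,0],[0,0,0],7],[[0,0,0],[0,0,0],7]])

```text
clock: 4.85
position: [0.535, -0.1122, 0.0205]
ee_rot: [0.001, 0.045, 0.999, -0.0]
contact_force: [-0.5, 0.9, -0.2]
width: 0.0702
gripper_force: 0.0
```

>>> drive_tool(rows=[[[0,0,0],[0,0,0],3.8],[[0,0,0],[0,0,0],3.8],[[0,0,0],[0,0,0],3.8],[[0,0,0],[0,0,0],3.8]], force=40)

```text
clock: 5.35
position: [0.5346, -0.1122, 0.0208]
ee_rot: [0.001, 0.045, 0.999, -0.0]
contact_force: [-1.0, 0.6, 4.9]
width: 0.0388
gripper_force: 38.6
```

```bash
python3 - <<'E'
from h import *
st()
E
```

```text
5.35 [ 53.46 -11.22   2.08] yaw(theta-90) -0.0908 tilt [ 0.0017 -0.0005] F [-1.   0.6  4.9] w 38.8 g 38.6 q [-0.33  0.42  1.84  0.    0.88 -1.81]
```

>>> drive_tool(rows=[[[0,0,0],[0,0,2],2],[[0,0,0],[0,0,5],2],[[0,0,0],[0,1,5],2],[[0,0,0.04],[-0.5,4,5],2],[[0,0,0.04],[-1,5,0],2],[[0,0,0.04],[-1,5,0],2],[[0,0,0.04],[-1,5,0],2],[[0,0,0.04],[-1,5,0],2]])

```text
clock: 6.35
position: [0.4886, 0.1384, 0.1886]
ee_rot: [0.0, -0.055, 0.998, 0.0]
contact_force: [1.1, -0.2, -0.3]
width: 0.0382
gripper_force: 40.3
```

>>> drive_tool(rows=[[[0,0,0.024],[-1,5,0],2],[[0,0,0],[-0.4,5,0],2],[[0,0,0],[0,4,0],2],[[0,0,0],[0,1.7,0],2],[[0,0,0],[0,0,-2],2],[[0,0,0],[0,0,-3],2],[[0,0,0],[0,0,0],2],[[0,0,0],[0,0,0],2]])

```text
clock: 7.35
position: [0.4759, 0.2936, 0.1391]
ee_rot: [0.001, -0.066, 0.998, 0.0]
contact_force: [-0.4, -0.0, -0.4]
width: 0.0385
gripper_force: 40.4
```

```bash
python3 - <<'E'
from h import *
st();snap('wrist','w4');snap('side','s4')
a=cv2.imread('pics/s4.png')[170:330,170:350]; b=cv2.imread('pics/w4.png')
a=cv2.resize(a,(432,384)); cv2.imwrite('pics/m4.png',cv2.resize(np.hstack([a,b]),None,fx=.84,fy=.84,interpolation=cv2.INTER_AREA))
E
```

```text
7.35 [47.59 29.36 13.91] yaw(theta-90) 0.1325 tilt [0.0012 0.0003] F [-0.4 -0.  -0.4] w 38.5 g 40.4 q [ 0.43  0.31  1.67 -0.    1.17 -1.27]
w4 7.4 [0.4762 0.2938 0.1395] [ 1.100e-03 -6.630e-02  9.978e-01  3.000e-04]
s4 7.45 [0.4762 0.294  0.1396] [ 1.200e-03 -6.630e-02  9.978e-01  4.000e-04]
```

View pics/m4.png

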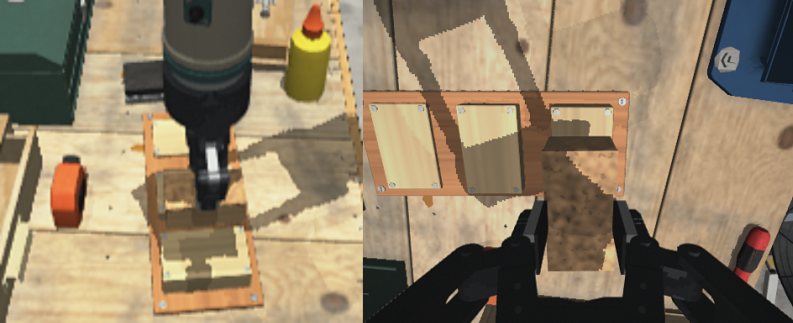

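The bearer is held level above the thick pad; its near top edge is at about row 150, x 543–618 of the montage, with the other pads at (405,145) and (490,148). I check the bearer's offset in the jaws and the pads again.

```bash
python3 - <<'E'
from h import *
m=lambda c:(np.array(c,float)-[363,0])/.84
e=plane('w4',m([(543,150.5),(618,150)]),.1555); mid=e.mean(0); ax=np.array([np.cos(.1325),np.sin(.1325)])
print('edge',e,'expected dist .04: ',(mid[:2]-[.4762,.2939])@ax, np.linalg.norm(e[0]-e[1]))
# order (-x,+y),(+x,+y),(+x,-y),(-x,-y): image up=-x,right=+y
print('med',fit('w4',m([(519,105),(523,191),(459,190),(464,104)]),.096,.06,.027))
print('thin',fit('w4',m([(427,104),(441,186),(388,188),(370,107)]),.096,.06,.015))
print('board',plane('w4',m([(630,93),(627,195)]),.009))
c=np.array([.4885,.2005]);print(rect([*c,.133],.12,.29,.009))
E
```

```text
edge [[0.43796727 0.26911235 0.1555    ]
 [0.43235031 0.30883767 0.1555    ]] expected dist .04:  -0.04133212321435707 0.040120461740898325
med (array([0.48490096, 0.20308959, 0.04631967]), np.float64(3.983057155784467))
thin (array([0.49953847, 0.1092608 , 0.12927874]), np.float64(2.3722604329602164))
board [[0.41032112 0.33739846 0.009     ]
 [0.52479968 0.3561253  0.009     ]]
[[0.40980169 0.33626294 0.009     ]
 [0.52874192 0.35217593 0.009     ]
 [0.56719831 0.06473706 0.009     ]
 [0.44825808 0.04882407 0.009     ]]
```

>>> drive_tool(rows=[[[0,0,0],[0.1,0.1,-3],2],[[0,0,0],[0,0,-2.5],2],[[0,0,0],[0,0,-1.2],2],[[0,0,0],[0,0,-0.7],2],[[0,0,0],[0,0,-0.4],2],[[0,0,0],[0,0,-0.1],2],[[0,0,0],[0,0,0],2],[[0,0,0],[0,0,0],2]])

```text
clock: 8.45
position: [0.4766, 0.2951, 0.0599]
ee_rot: [0.001, -0.067, 0.998, 0.0]
contact_force: [-1.0, -0.5, 3.0]
width: 0.0385
gripper_force: 42.1
```

```bash
python3 - <<'E'
from h import *
st()
E
```

```text
8.45 [47.66 29.51  5.99] yaw(theta-90) 0.1333 tilt [0.0012 0.0006] F [-1.  -0.5  3. ] w 38.5 g 42.1 q [ 0.43  0.39  1.77  0.    0.99 -1.27]
```

>>> drive_tool(rows=[[[0,0,0],[0,0,0],5],[[0,0,0],[0,0,0],6.2],[[0,0,0],[0,0,2],6.2],[[0,0,0],[0,0,4],7],[[0,0,0],[0,0,6],7],[[0,0,0],[0.5,-4,3],7],[[0,0,0],[1,-6,0],7],[[0,0,0],[1,-6,0],7]])

```text
clock: 9.45
position: [0.5015, 0.1337, 0.2098]
ee_rot: [0.001, -0.067, 0.998, 0.0]
contact_force: [1.6, -0.2, 0.2]
width: 0.07
gripper_force: 0.0
```

>>> drive_tool(rows=[[[0,0,0],[1,-6,0],7],[[0,0,0],[1,-6,0],7],[[0,0,0],[1,-6,0],7],[[0,0,0],[1,-6,0],7],[[0,0,-0.033],[1,-6,0],7],[[0,0,0],[1,-5,0],7],[[0,0,0],[0.7,-1.7,0],7],[[0,0,0],[0,0,0],7]])

```text
clock: 10.45
position: [0.5682, -0.2326, 0.2085]
ee_rot: [-0.0, -0.049, 0.999, 0.001]
contact_force: [0.4, 0.3, 0.1]
width: 0.07
gripper_force: 0.0
```

>>> drive_tool(rows=[[[0,0,0],[0,0,0],7]])

```text
clock: 10.58
position: [0.5678, -0.2303, 0.209]
ee_rot: [-0.0, -0.051, 0.999, 0.001]
contact_force: [-0.6, -0.5, -0.4]
width: 0.0698
gripper_force: 0.0
```

```bash
python3 - <<'E'
from h import *
st();snap('wrist','w5')
b=cv2.imread('pics/w5.png')[60:330,0:480]
cv2.imwrite('pics/m5.png',cv2.resize(b,None,fx=1.65,fy=1.65,interpolation=cv2.INTER_CUBIC))
E
```

```text
10.57 [ 56.78 -23.03  20.9 ] yaw(theta-90) 0.1014 tilt [-0.0008  0.0015] F [-0.6 -0.5 -0.4] w 69.8 g 0.0 q [-0.5   0.34  1.44  0.    1.37 -2.17]
w5 10.62 [ 0.5678 -0.2302  0.2092] [-2.000e-04 -5.090e-02  9.987e-01  6.000e-04]
```

View pics/m5.png

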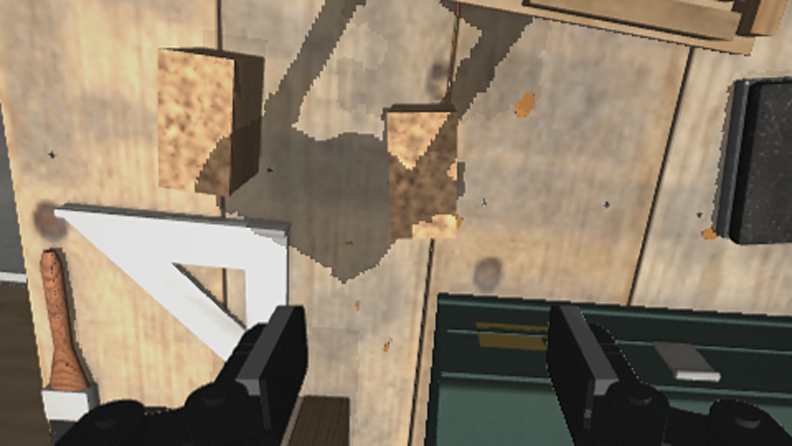

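The medium bearer's top spans (386,112)–(456,239) and the tall one's (158,48)–(232,195). I fit both.

```bash
python3 - <<'E'
from h import *
m=lambda c:np.array(c,float)/1.65+[0,60]
print('med',fit('w5',m([(455,109),(456,238),(390,240),(386,112)]),.08,.042,.048))
print('tall',fit('w5',m([(233,58),(231,195),(159,186),(158,49)]),.08,.042,.060))
E
```

```text
med (array([ 0.56696671, -0.23233643,  0.12314213]), np.float64(0.6044299730354391))
tall (array([ 0.54649169, -0.36475922, -0.03526668]), np.float64(0.6125196412288063))
```

>>> drive_tool(rows=[[[0,0,0.01],[0,-0.2,-4],7],[[0,0,0],[0,0,-5],7],[[0,0,0],[0,0,-4],7],[[0,0,0],[0,0,-2.5],7],[[0,0,0],[0,0,-1.5],7],[[0,0,0],[0,0,-0.6],7],[[0,0,0],[0,0,0],7],[[0,0,0],[0,0,0],7]])

```text
clock: 11.62
position: [0.569, -0.2344, 0.0344]
ee_rot: [0.001, -0.055, 0.998, -0.001]
contact_force: [0.7, 0.1, -0.4]
width: 0.0701
gripper_force: 0.0
```

>>> drive_tool(rows=[[[0,0,0],[0,0,0],2],[[0,0,0],[0,0,0],2],[[0,0,0],[0,0,0],2],[[0,0,0],[0,0,0],2]])

```text
clock: 12.12
position: [0.5693, -0.2341, 0.0354]
ee_rot: [0.002, -0.055, 0.998, -0.0]
contact_force: [-0.9, 2.6, 9.5]
width: 0.0203
gripper_force: 4.7
```

```bash
python3 - <<'E'
from h import *
st()
E
```

```text
12.12 [ 56.93 -23.41   3.54] yaw(theta-90) 0.1097 tilt [ 0.003  -0.0003] F [-0.9  2.6  9.5] w 20.3 g 4.7 q [-0.5   0.48  1.67  0.    0.99 -2.19]
```

```bash
python3 - <<'E'
from h import *
snap('wrist','w6');snap('side','s6')
a=cv2.imread('pics/s6.png')[90:230,200:340]; b=cv2.imread('pics/w6.png')[60:384,60:460]
cv2.imwrite('pics/m6.png',np.hstack([cv2.resize(a,(400,400),interpolation=cv2.INTER_CUBIC),cv2.resize(b,(400,324))[:,:].copy() if 0 else cv2.copyMakeBorder(b,0,76,0,0,cv2.BORDER_CONSTANT)]))
E
```

```text
w6 12.18 [ 0.5693 -0.2341  0.0354] [ 1.500e-03 -5.480e-02  9.985e-01 -2.000e-04]
s6 12.22 [ 0.5694 -0.2341  0.0354] [ 1.500e-03 -5.480e-02  9.985e-01 -3.000e-04]
```

View pics/m6.png

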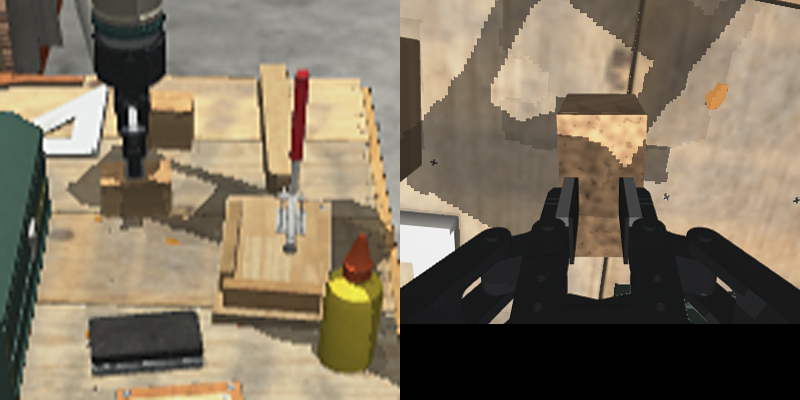

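The fingers stand about 20 mm apart over the block's top (inner edges at x 578 and 620, the block's top edge from 557 to 645). They seem to have ridden up onto the block, which still looks upright. I check its top height.

```bash
python3 - <<'E'
from h import *
t=np.array([(557,114),(645,114)])-[340,-60]; b=np.array([(563,94),(641,94)])-[340,-60]
for z in (.036,.042,.048,.054,.06):
    e=plane('w6',t,z); print(z,np.round(e,4).tolist(),round(np.linalg.norm(e[0]-e[1]),4), 'bottom',[round(np.linalg.norm(np.subtract(*plane('w6',b,z-h))),4) for h in (.036,.048,.06)])
E
```

```text
0.036 [[0.5329, -0.2583, 0.036], [0.5281, -0.2147, 0.036]] 0.0438 bottom [np.float64(0.047), np.float64(0.05), np.float64(0.0529)]
0.042 [[0.5312, -0.2577, 0.042], [0.5265, -0.2158, 0.042]] 0.0421 bottom [np.float64(0.0455), np.float64(0.0485), np.float64(0.0514)]
0.048 [[0.5294, -0.2571, 0.048], [0.5249, -0.2169, 0.048]] 0.0404 bottom [np.float64(0.044), np.float64(0.047), np.float64(0.05)]
0.054 [[0.5276, -0.2564, 0.054], [0.5233, -0.218, 0.054]] 0.0387 bottom [np.float64(0.0425), np.float64(0.0455), np.float64(0.0485)]
0.06 [[0.5259, -0.2558, 0.06], [0.5218, -0.2191, 0.06]] 0.037 bottom [np.float64(0.041), np.float64(0.044), np.float64(0.047)]
```

```bash
python3 - <<'E'
from h import *
m=lambda p:np.array(p,float)/5+[225,105]
m=lambda p:(np.array(p,float)-[288,0])/5+[225,105]
for k,(tp,bt) in {'A':((507,387),(504,427)),'Al':((372,380),(371,417)),'B':((462,250),(461,303)),'Bl':((341,248),(341,300)),'C':((502,120),(501,187)),'Cl':((386,117),(386,183))}.items():
    p=plane('s2',m(bt),0)[0]; print(k,np.round(p,3),'measured',round(m(bt)[1]-m(tp)[1],1),'pred',[round(float(m(bt)[1]-proj('s2',p+[0,0,h])[0,1]),1) for h in (.036,.048,.06)])
snap('side','s7')
E
```

```text
A [ 0.496 -0.093  0.   ] measured 8.0 pred [8.9, 11.9, 15.0]
Al [ 0.578 -0.1    0.   ] measured 7.4 pred [8.8, 11.9, 15.0]
B [ 0.528 -0.214  0.   ] measured 10.6 pred [8.7, 11.7, 14.7]
Bl [ 0.608 -0.215  0.   ] measured 10.4 pred [8.7, 11.7, 14.7]
C [ 0.506 -0.348  0.   ] measured 13.4 pred [8.5, 11.4, 14.3]
Cl [ 0.589 -0.351  0.   ] measured 13.2 pred [8.5, 11.4, 14.3]
s7 12.28 [ 0.5694 -0.2341  0.0354] [ 1.600e-03 -5.490e-02  9.985e-01 -3.000e-04]
```

>>> drive_tool(rows=[[[0,0,0],[0,0,0.5],3],[[0,0,0],[0,0,2],5],[[0,0,0],[0,0,4],8.5],[[0,0,0],[0,0,4],8.5],[[0,0,0],[0,0,4],8.5],[[0,0,0],[0,0,0],8.5],[[0,0,0],[0,0,0],8.5]])

```text
clock: 13.15
position: [0.5676, -0.2338, 0.1775]
ee_rot: [-0.001, -0.055, 0.998, 0.0]
contact_force: [0.3, -0.5, -0.5]
width: 0.0849
gripper_force: 0.0
```

```bash
python3 - <<'E'
from h import *
st();snap('wrist','w8');snap('side','s8')
b=cv2.imread('pics/w8.png')[60:300,60:360]; a=cv2.imread('pics/s8.png')[100:330,215:310]
cv2.imwrite('pics/m8.png',np.hstack([cv2.resize(a,(248,600),interpolation=cv2.INTER_CUBIC),cv2.copyMakeBorder(cv2.resize(b,(550,440),interpolation=cv2.INTER_CUBIC),0,160,0,0,cv2.BORDER_CONSTANT)]))
E
```

```text
13.15 [ 56.76 -23.38  17.75] yaw(theta-90) 0.1101 tilt [-0.0011  0.0006] F [ 0.3 -0.5 -0.5] w 84.9 g 0.0 q [-0.5   0.36  1.48  0.    1.3  -2.19]
w8 13.2 [ 0.5672 -0.2336  0.1768] [-1.200e-03 -5.510e-02  9.985e-01  7.000e-04]
s8 13.25 [ 0.5672 -0.2336  0.1765] [-1.400e-03 -5.510e-02  9.985e-01  9.000e-04]
```

View pics/m8.png

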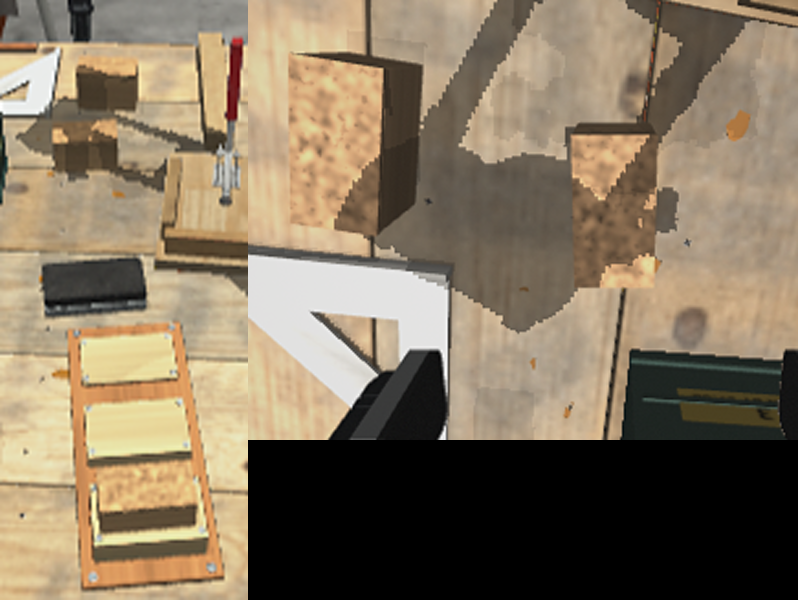

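The short bearer sits square on the thick pad. The medium bearer still stands, its top spanning (570,134)–(655,288) in the right half. The finger images and the upward force both suggest the fingertips stand some 25 mm higher than described, so I will grip lower.

```bash
python3 - <<'E'
from h import *
m=lambda c:(np.array(c,float)-[248,0])/1.8333+[60,60]
print('med',fit('w8',m([(655,136),(655,288),(571,287),(570,134)]),.08,.042,.048))
print('tall',fit('w8',m([(385,68),(381,237),(291,224),(289,54)]),.08,.042,.06))
m=lambda c:np.array(c,float)/[248/95,600/230]+[215,100]
print('short',fit('s8',m([(190,463),(107,467),(99,511),(195,504)]),.08,.042,.075,a0=np.pi), 'goal .4759 .2947')
print('thick',fit('s8',m([(199,480),(92,486),(96,540),(206,528)]),.096,.06,.039,a0=np.pi))
E
```

```text
med (array([ 0.56751459, -0.2326585 ,  0.1101274 ]), np.float64(0.7068043596372561))
tall (array([ 0.54712006, -0.36423947, -0.04045279]), np.float64(0.4031992507660551))
short (array([0.47590082, 0.29269111, 0.14148972]), np.float64(11.820680712326583)) goal .4759 .2947
thick (array([0.47540479, 0.28954456, 0.09960128]), np.float64(15.417190007866404))
```

>>> drive_tool(rows=[[[0,0,0],[0,0.1,-4],7],[[0,0,0],[0,0,-5],7],[[0,0,0],[0,0,-4],7],[[0,0,0],[0,0,-1.5],7],[[0,0,0],[0,0,-1],7],[[0,0,0],[0,0,-0.5],7],[[0,0,0],[0,0,-0.4],7],[[0,0,0],[0,0,0],7]])

```text
clock: 14.25
position: [0.5685, -0.2333, 0.0148]
ee_rot: [0.0, -0.055, 0.998, -0.0]
contact_force: [-0.5, 1.0, -0.6]
width: 0.0702
gripper_force: 0.0
```

>>> drive_tool(rows=[[[0,0,0],[0,0,0],5],[[0,0,0],[0,0,0],4.4],[[0,0,0],[0,0,0],3.8],[[0,0,0],[0,0,0],3.5],[[0,0,0],[0,0,0],3.5],[[0,0,0],[0,0,0],3.5]], force=40)

```text
clock: 15.0
position: [0.5686, -0.2333, 0.0148]
ee_rot: [0.001, -0.055, 0.998, -0.0]
contact_force: [0.3, 0.1, 5.2]
width: 0.0409
gripper_force: 43.0
```

```bash
python3 - <<'E'
from h import *
st()
E
```

```text
15.0 [ 56.86 -23.33   1.48] yaw(theta-90) 0.1102 tilt [ 0.0011 -0.0005] F [0.3 0.1 5.2] w 40.9 g 43.0 q [-0.5   0.5   1.69  0.    0.94 -2.18]
```

Gripped properly this time: 40.9 mm at 43 N. I carry the medium bearer to the middle pad.

>>> drive_tool(rows=[[[0,0,0],[0,0,2],3],[[0,0,0],[0,0,4],3],[[0,0,0],[0,1,5],3],[[0,0,0],[-0.5,3,4],3],[[0,0,0.023],[-1,5,0],3],[[0,0,0],[-1,5,0],3],[[0,0,0],[-1,5,0],3],[[0,0,0],[-1,5,0],3]])

```text
clock: 16.0
position: [0.5221, 0.0085, 0.1635]
ee_rot: [-0.001, -0.066, 0.998, 0.0]
contact_force: [1.2, 0.7, -1.3]
width: 0.0415
gripper_force: 42.4
```

>>> drive_tool(rows=[[[0,0,0],[-1,5,0],3],[[0,0,0],[-1,5,0],3],[[0,0,0],[-1,5,0],3],[[0,0,0],[-0.4,3,0],3],[[0,0,0],[0,1.4,0],3],[[0,0,0],[0,0,-3],3],[[0,0,0],[0,0,-3],3],[[0,0,0],[0,0,0],3]])

```text
clock: 17.0
position: [0.4872, 0.1996, 0.1019]
ee_rot: [-0.003, -0.066, 0.998, -0.001]
contact_force: [0.5, -0.2, -0.6]
width: 0.0409
gripper_force: 42.3
```

>>> drive_tool(rows=[[[0,0,0],[0,0,0],3]])

```text
clock: 17.12
position: [0.4901, 0.2006, 0.1048]
ee_rot: [0.001, -0.066, 0.998, 0.0]
contact_force: [0.7, -0.5, -0.8]
width: 0.041
gripper_force: 42.3
```

```bash
python3 - <<'E'
from h import *
st();snap('wrist','w9')
E
```

```text
17.12 [49.01 20.06 10.48] yaw(theta-90) 0.1325 tilt [0.001  0.0001] F [ 0.7 -0.5 -0.8] w 41.0 g 42.3 q [ 0.26  0.3   1.78 -0.    1.07 -1.45]
w9 17.18 [0.4903 0.2007 0.1053] [ 1.100e-03 -6.620e-02  9.978e-01  2.000e-04]
```

>>> drive_tool(rows=[[[0,0,0],[-0.1,0,-2.5],3],[[0,0,0],[0,0,-2],3],[[0,0,0],[0,0,-1],3],[[0,0,0],[0,0,-0.5],3],[[0,0,0],[0,0,-0.2],3],[[0,0,0],[0,0,0],3],[[0,0,0],[0,0,0],3]])

```text
clock: 18.05
position: [0.4886, 0.201, 0.0427]
ee_rot: [0.001, -0.067, 0.998, 0.0]
contact_force: [-0.6, 0.1, -0.4]
width: 0.0413
gripper_force: 42.4
```

```bash
python3 - <<'E'
from h import *
st()
E
```

```text
18.05 [48.86 20.1   4.27] yaw(theta-90) 0.1332 tilt [0.001  0.0004] F [-0.6  0.1 -0.4] w 41.3 g 42.4 q [ 0.26  0.37  1.86  0.    0.91 -1.45]
```

>>> drive_tool(rows=[[[0,0,0],[0.1,0,-0.1],3],[[0,0,0],[0,0,0],3],[[0,0,0],[0,0,0],5],[[0,0,0],[0,0,0],6.2],[[0,0,0],[0,0,2],6.2],[[0,0,0],[0,0,5],6.5],[[0,0,0],[0,0,6],7],[[0,0,0],[0.6,-4,1],7]])

```text
clock: 19.05
position: [0.4981, 0.1628, 0.1857]
ee_rot: [0.005, -0.068, 0.998, 0.001]
contact_force: [0.7, -0.4, -1.2]
width: 0.0699
gripper_force: 0.0
```

>>> drive_tool(rows=[[[0,0,-0.03],[0.6,-6,0],7],[[0,0,-0.03],[0.6,-6,0],7],[[0,0,-0.03],[0.6,-6,0],7],[[0,0,-0.03],[0.6,-6,0],7],[[0,0,-0.03],[0.6,-6,0],7],[[0,0,-0.028],[0.6,-6,0],7],[[0,0,0],[0.6,-6,0],7],[[0,0,0],[0.6,-6,0],7]])

```text
clock: 20.05
position: [0.5432, -0.3212, 0.1809]
ee_rot: [0.0, 0.023, 1.0, 0.0]
contact_force: [0.9, 0.6, 0.3]
width: 0.0701
gripper_force: 0.0
```

>>> drive_tool(rows=[[[0,0,0],[0.4,-3.5,0],7],[[0,0,0],[0,-1,0],7],[[0,0,0],[0,0,-2],7],[[0,0,0],[0,0,0],7],[[0,0,0],[0,0,0],7]])

```text
clock: 20.68
position: [0.5474, -0.3631, 0.1617]
ee_rot: [0.0, 0.022, 1.0, 0.0]
contact_force: [-0.3, -0.8, 0.6]
width: 0.0701
gripper_force: 0.0
```

```bash
python3 - <<'E'
from h import *
st();snap('wrist','w10')
E
```

```text
20.68 [ 54.74 -36.31  16.17] yaw(theta-90) -0.0437 tilt [0.0002 0.0002] F [-0.3 -0.8  0.6] w 70.1 g 0.0 q [-0.69  0.43  1.41  0.    1.3  -2.22]
w10 20.73 [ 0.5476 -0.3634  0.1621] [ 4.000e-04  2.190e-02  9.998e-01 -2.000e-04]
```

>>> drive_tool(rows=[[[0,0,0],[0,-0.1,-4],7],[[0,0,0],[0,0,-4],7],[[0,0,0],[0,0,-3],7],[[0,0,0],[0,0,-1.5],7],[[0,0,0],[0,0,-0.9],7],[[0,0,0],[0,0,-0.4],7],[[0,0,0],[0,0,0],7],[[0,0,0],[0,0,0],7]])

```text
clock: 21.72
position: [0.5477, -0.3655, 0.0241]
ee_rot: [0.001, 0.022, 1.0, -0.0]
contact_force: [-0.1, 0.2, -0.8]
width: 0.0701
gripper_force: 0.0
```

>>> drive_tool(rows=[[[0,0,0],[0,0,0],5],[[0,0,0],[0,0,0],4.4],[[0,0,0],[0,0,0],3.8],[[0,0,0],[0,0,0],3.5],[[0,0,0],[0,0,0],3.5],[[0,0,0],[0,0,0],3.5]], force=40)

```text
clock: 22.48
position: [0.5476, -0.3655, 0.0237]
ee_rot: [0.0, 0.022, 1.0, -0.0]
contact_force: [-0.0, -1.1, 5.7]
width: 0.0412
gripper_force: 43.1
```

```bash
python3 - <<'E'
from h import *
st();snap('wrist','w11')
E
```

```text
22.48 [ 54.76 -36.55   2.37] yaw(theta-90) -0.0448 tilt [ 0.001  -0.0008] F [-0.  -1.1  5.7] w 41.2 g 43.1 q [-0.69  0.55  1.58 -0.    1.01 -2.22]
w11 22.52 [ 0.5475 -0.3655  0.0237] [ 5.000e-04  2.240e-02  9.997e-01 -4.000e-04]
```

>>> drive_tool(rows=[[[0,0,0],[0,0,2],3],[[0,0,0],[0,0,4],3],[[0,0,0],[0,1,5],3],[[0,0,0],[-0.3,3,3.5],3],[[0,0,0.03],[-0.5,5,0],3],[[0,0,0.03],[-0.5,5,0],3],[[0,0,0.03],[-0.5,5,0],3],[[0,0,0.03],[-0.5,5,0],3]])

```text
clock: 23.52
position: [0.523, -0.123, 0.1672]
ee_rot: [-0.001, -0.038, 0.999, 0.001]
contact_force: [1.6, 0.6, -1.2]
width: 0.0413
gripper_force: 42.4
```

>>> drive_tool(rows=[[[0,0,0.03],[-0.5,5,0],3],[[0,0,0.028],[-0.5,5,0],3],[[0,0,0],[-0.5,5,0],3],[[0,0,0],[-0.5,5,0],3],[[0,0,0],[-0.3,2.4,0],3],[[0,0,0],[0,0.8,-3],3],[[0,0,0],[0,0,-4],3],[[0,0,0],[0,0,0],3]])

```text
clock: 24.52
position: [0.4973, 0.1069, 0.095]
ee_rot: [-0.005, -0.067, 0.998, 0.0]
contact_force: [-0.3, -0.2, 0.0]
width: 0.041
gripper_force: 42.3
```

>>> drive_tool(rows=[[[0,0,0],[0,0,0],3],[[0,0,0],[0,0,0],3]])

```text
clock: 24.78
position: [0.5024, 0.1068, 0.0997]
ee_rot: [0.001, -0.066, 0.998, 0.0]
contact_force: [-0.3, 0.2, -1.2]
width: 0.0412
gripper_force: 42.3
```

```bash
python3 - <<'E'
from h import *
st()
E
```

```text
24.77 [50.24 10.68  9.97] yaw(theta-90) 0.1328 tilt [0.0029 0.0004] F [-0.3  0.2 -1.2] w 41.2 g 42.3 q [ 0.07  0.28  1.82  0.    1.04 -1.63]
```

>>> drive_tool(rows=[[[0,0,0],[-0.1,0,-2.5],3],[[0,0,0],[0,0,-2],3],[[0,0,0],[0,0,-1],3],[[0,0,0],[0,0,-0.3],3],[[0,0,0],[0,0,-0.2],3],[[0,0,0],[0,0,0],3],[[0,0,0],[0,0,0],3]])

```text
clock: 25.65
position: [0.5007, 0.107, 0.0387]
ee_rot: [0.001, -0.067, 0.998, 0.0]
contact_force: [-0.7, 0.6, 0.2]
width: 0.0412
gripper_force: 42.5
```

```bash
python3 - <<'E'
from h import *
st()
E
```

```text
25.65 [50.07 10.7   3.87] yaw(theta-90) 0.1332 tilt [0.0013 0.0002] F [-0.7  0.6  0.2] w 41.2 g 42.5 q [ 0.07  0.35  1.9   0.    0.89 -1.63]
```

>>> drive_tool(rows=[[[0,0,0],[0,0,0],5],[[0,0,0],[0,0,0],6.2],[[0,0,0],[0,0,2],6.2],[[0,0,0],[0,0,5],6.5],[[0,0,0],[0,0,6],7],[[0,0,0],[2,4,5],8.5],[[0,0,0],[2,5.5,3],8.5],[[0,0,0],[0,0,0],8.5]])

```text
clock: 26.65
position: [0.5403, 0.1999, 0.2459]
ee_rot: [0.003, -0.068, 0.998, 0.001]
contact_force: [-0.0, -0.6, -0.7]
width: 0.085
gripper_force: 0.0
```

>>> drive_tool(rows=[[[0,0,0],[0,0,0],8.5],[[0,0,0],[0,0,0],8.5]])

```text
clock: 26.9
position: [0.5367, 0.1952, 0.242]
ee_rot: [-0.001, -0.066, 0.998, -0.0]
contact_force: [-0.5, 0.9, -0.8]
width: 0.0852
gripper_force: 0.0
```

```bash
python3 - <<'E'
from h import *
st();snap('wrist','w12')
b=cv2.imread('pics/w12.png')[10:270,90:430]
cv2.imwrite('pics/m12.png',cv2.resize(b,(782,598),interpolation=cv2.INTER_CUBIC))
E
```

```text
26.9 [53.67 19.52 24.2 ] yaw(theta-90) 0.1322 tilt [-0.0029 -0.0011] F [-0.5  0.9 -0.8] w 85.2 g 0.0 q [ 0.23  0.26  1.47 -0.    1.42 -1.48]
w12 26.95 [0.5368 0.1953 0.2421] [-1.300e-03 -6.600e-02  9.978e-01 -3.000e-04]
```

View pics/m12.png

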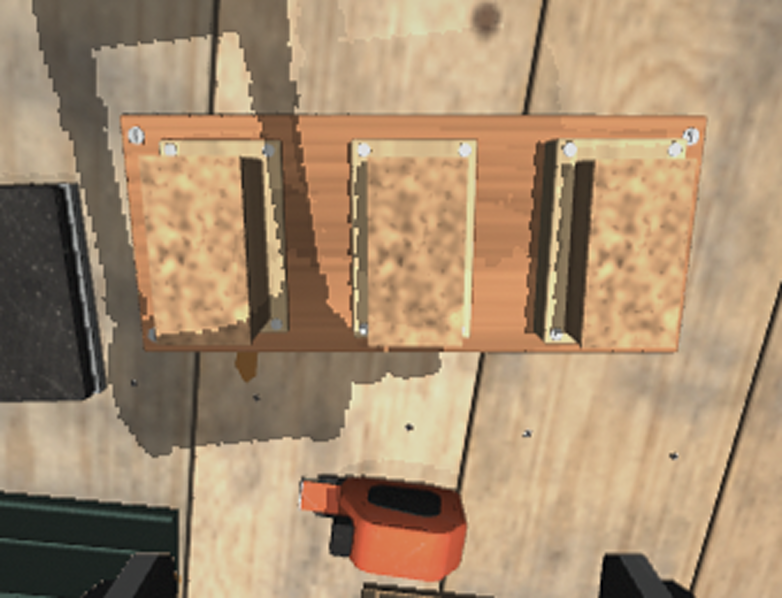

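All three bearers stand upright and square on their pads, with tops at (195,250), (417,250) and (638,253). The tape measure at (390,525) is untouched. Now I measure the offsets from the board.

```bash
python3 - <<'E'
from h import *
m=lambda c:np.array(c,float)/2.3+[90,10]
T={'tall':[(241,156),(249,343),(152,341),(139,155)],'med':[(466,157),(463,347),(368,346),(368,156)],'short':[(697,159),(678,350),(583,347),(595,160)]}
b,e=fit('w12',m([(707,116),(678,352),(145,352),(121,114)]),.12,.29,.009);print('board',b,e)
for (k,v),o in zip(T.items(),(-.095,0,.095)):
    p,e=fit('w12',m(v),.08,.042,.075); t=b[:2]+o*np.array([-np.sin(b[2]),np.cos(b[2])])
    d=p[:2]-t;c,s=np.cos(b[2]),np.sin(b[2]);print(k,p,round(e,2),'off mm',1000*np.array([c*d[0]+s*d[1],-s*d[0]+c*d[1]]))
print('tape',plane('w12',m([(345,480),(465,510),(455,575)]),.064))
E
```

```text
board [0.48744101 0.20228669 0.13159552] 0.936822508903411
tall [0.49981575 0.10771337 0.11010359] 0.63 off mm [-0.14179679 -0.37938877]
med [0.48831006 0.20180491 0.13429882] 0.47 off mm [ 0.7983116  -0.59165026]
short [0.47667694 0.29646998 0.14943178] 0.54 off mm [ 1.68735521 -0.21861782]
tape [[0.6013011  0.18348639 0.064     ]
 [0.60943355 0.24449725 0.064     ]
 [0.64629931 0.24548564 0.064     ]]
```

Bearers are within about 2 mm of the pad centres. Now the batten: a higher look along it first.

>>> drive_tool(rows=[[[0,0,-0.185],[-1.4,-5,1.3],8.5],[[0,0,-0.185],[-1.4,-5,1.3],8.5],[[0,0,-0.185],[-1.4,-5,1.3],8.5],[[0,0,-0.185],[-1.4,-5,1.3],8.5],[[0,0,-0.185],[-1.4,-5,1.3],8.5],[[0,0,-0.185],[-1.4,-5,1.3],8.5],[[0,0,-0.185],[-1.4,-5,1.3],8.5],[[0,0,-0.185],[-1.4,-5,1.3],8.5]])

```text
clock: 27.95
position: [0.4242, -0.2054, 0.3472]
ee_rot: [-0.0, 0.627, 0.779, 0.0]
contact_force: [0.9, -1.0, 0.4]
width: 0.0851
gripper_force: 0.0
```

>>> drive_tool(rows=[[[0,0,-0.185],[-1.4,-5,0],8.5],[[0,0,-0.028],[0,0,0],8.5],[[0,0,0],[0,0,0],8.5],[[0,0,0],[0,0,0],8.5]])

```text
clock: 28.45
position: [0.4117, -0.2525, 0.3471]
ee_rot: [-0.0, 0.703, 0.712, 0.0]
contact_force: [-0.3, 0.7, 0.2]
width: 0.0848
gripper_force: 0.0
```

```bash
python3 - <<'E'
from h import *
st();snap('wrist','w13')
g=cv2.cvtColor(cv2.imread('pics/w13.png'),cv2.COLOR_BGR2GRAY)
x0,y0,a=.4074,-.3792,.0096
ax=np.array([-np.sin(a),np.cos(a)]);ay=np.array([np.cos(a),np.sin(a)])
def prof(z,pts):
    q=proj('w13',np.c_[pts,np.full(len(pts),z)]).astype(np.float32)
    return cv2.remap(g,q[:,0],q[:,1],cv2.INTER_LINEAR).ravel()
print('box px',np.round(proj('w13',rect([x0,y0,a],.036,.25,.03)),0).tolist())
def med(dirn,base_offs,rng,z=.03):
    L=np.arange(*rng)
    P=[prof(z,np.array([x0,y0])+o+np.outer(L,dirn)) for o in base_offs]
    return L,np.median(P,0)
for s in (1,-1):
    L,p=med(ax*s,[ay*t for t in np.linspace(-.012,.012,9)],(.105,.146,.002)); print('end',s,(L*1000).astype(int).tolist(),p.astype(int).tolist())
for s in (1,-1):
    for c in (.08,0,-.08):
        L,p=med(ay*s,[ax*(c+t) for t in np.linspace(-.02,.02,9)],(.010,.029,.001)); print('side',s,c,p.astype(int).tolist())
E
```

```text
28.45 [ 41.17 -25.25  34.71] yaw(theta-90) -1.558 tilt [-0.0002  0.0007] F [-0.3  0.7  0.2] w 84.8 g 0.0 q [-0.69  0.09  1.44  0.    1.62 -0.71]
w13 28.5 [ 0.4119 -0.2524  0.3472] [-2.000e-04  7.025e-01  7.117e-01  2.000e-04]
box px [[243.0, 143.0], [267.0, 143.0], [265.0, 287.0], [245.0, 287.0]]
end 1 [105, 107, 109, 111, 113, 115, 117, 119, 121, 123, 125, 127, 129, 131, 133, 135, 137, 139, 141, 143, 145] [166, 164, 161, 154, 156, 156, 155, 147, 86, 51, 80, 92, 92, 92, 93, 90, 75, 77, 74, 72, 75]
end -1 [105, 107, 109, 111, 113, 115, 117, 119, 121, 123, 125, 127, 129, 131, 133, 135, 137, 139, 141, 143, 145] [154, 153, 152, 153, 154, 151, 153, 155, 156, 155, 155, 111, 127, 138, 140, 141, 142, 142, 142, 143, 141]
side 1 0.08 [82, 87, 89, 87, 87, 87, 87, 87, 88, 89, 89, 89, 89, 88, 88, 88, 87, 87, 87, 87]
side 1 0 [84, 83, 90, 98, 97, 96, 95, 94, 95, 95, 95, 96, 96, 96, 98, 99, 97, 97, 97, 97]
side 1 -0.08 [149, 142, 132, 105, 101, 146, 153, 150, 147, 146, 147, 147, 148, 147, 148, 148, 146, 145, 145, 145]
side -1 0.08 [91, 93, 93, 92, 91, 116, 92, 89, 92, 93, 94, 87, 86, 87, 89, 85, 72, 73, 79, 89]
side -1 0 [100, 139, 151, 158, 161, 163, 159, 158, 156, 155, 155, 152, 156, 148, 129, 132, 142, 150, 153, 153]
side -1 -0.08 [160, 156, 154, 153, 154, 158, 160, 160, 155, 155, 153, 152, 143, 138, 139, 143, 151, 161, 162, 162]
```

>>> drive_tool(rows=[[[0,0,0],[-0.5,-5,0],8.5],[[0,0,0],[-0.4,-5,0],8.5],[[0,0,0],[0,-3,-5],8.5],[[0,0,0],[0,0,-6],7],[[0,0,0],[0,0,-6],7],[[0,0,0],[0,0,-6],7],[[0,0,0],[0,0,-5],7],[[0,0,0],[0,0,-3],7]])

```text
clock: 29.5
position: [0.4025, -0.3811, 0.0348]
ee_rot: [-0.002, 0.702, 0.712, 0.0]
contact_force: [1.2, -0.1, 0.6]
width: 0.0698
gripper_force: 0.0
```

>>> drive_tool(rows=[[[0,0,0],[0,0,-1.2],7],[[0,0,0],[0,0,-0.8],7],[[0,0,0],[0,0,0],7],[[0,0,0],[0,0,0],7]])

```text
clock: 30.0
position: [0.4035, -0.3843, 0.0185]
ee_rot: [0.001, 0.703, 0.711, -0.0]
contact_force: [-0.1, -0.5, -0.6]
width: 0.07
gripper_force: 0.0
```

```bash
python3 - <<'E'
from h import *
st()
E
```

```text
30.0 [ 40.35 -38.43   1.85] yaw(theta-90) -1.5596 tilt [ 0.0017 -0.0019] F [-0.1 -0.5 -0.6] w 70.0 g 0.0 q [-0.89  0.43  1.82  0.    0.88 -0.9 ]
```

>>> drive_tool(rows=[[[0,0,0],[-0.1,0.2,-0.8],7],[[0,0,0],[0,0,-0.8],7],[[0,0,0],[0,0,0],7],[[0,0,0],[0,0,0],7]])

```text
clock: 30.5
position: [0.4018, -0.3816, 0.0011]
ee_rot: [-0.0, 0.703, 0.711, 0.0]
contact_force: [-0.4, -0.0, 0.8]
width: 0.0701
gripper_force: 0.0
```

>>> drive_tool(rows=[[[0,0,0],[0,0,0],5],[[0,0,0],[0,0,0],4],[[0,0,0],[0,0,0],3.4],[[0,0,0],[0,0,0],2.9],[[0,0,0],[0,0,0],2.9],[[0,0,0],[0,0,0],2.9]], force=60)

```text
clock: 31.25
position: [0.4021, -0.3819, 0.0018]
ee_rot: [0.001, 0.703, 0.711, -0.0]
contact_force: [-0.6, 0.4, 5.8]
width: 0.0345
gripper_force: 60.5
```

```bash
python3 - <<'E'
from h import *
st()
E
```

```text
31.25 [ 40.21 -38.19   0.18] yaw(theta-90) -1.5598 tilt [ 0.0008 -0.0008] F [-0.6  0.4  5.8] w 34.5 g 60.5 q [-0.89  0.45  1.84  0.    0.84 -0.9 ]
```

>>> drive_tool(rows=[[[0,0,0],[0,0,2],2.9],[[0,0,0],[0,0,4],2.9],[[0,0,0],[0,0,5],2.9],[[0,0,0],[0,0,5],2.9],[[0,0,0],[0,0,5],2.9],[[0,0,0],[0,0,5],2.9],[[0,0,0.0],[0,2,0],2.9],[[0,0,0.0],[0.5,4,0],2.9]])

```text
clock: 32.25
position: [0.4063, -0.3211, 0.2601]
ee_rot: [-0.001, 0.704, 0.71, -0.0]
contact_force: [0.3, 0.6, -1.0]
width: 0.0344
gripper_force: 59.9
```

>>> drive_tool(rows=[[[0,0,0.02],[0.8,5,0],2.9],[[0,0,0.02],[0.8,5,0],2.9],[[0,0,0.02],[0.8,5,0],2.9],[[0,0,0.02],[0.8,5,0],2.9],[[0,0,0.02],[0.8,5,0],2.9],[[0,0,0.02],[0.8,5,0],2.9],[[0,0,0],[0.8,5,0],2.9],[[0,0,0],[0.8,5,0],2.9]])

```text
clock: 33.25
position: [0.4692, 0.0804, 0.2594]
ee_rot: [-0.001, 0.659, 0.752, -0.001]
contact_force: [0.9, -0.6, -1.8]
width: 0.0341
gripper_force: 59.8
```

>>> drive_tool(rows=[[[0,0,0],[0.8,5,0],2.9],[[0,0,0],[0.8,4,0],2.9],[[0,0,0],[0.1,2.3,0],2.9],[[0,0,0],[0,1,-3],2.9],[[0,0,0],[0,0,-5],2.9],[[0,0,0],[0,0,-4],2.9],[[0,0,0],[0,0,0],2.9],[[0,0,0],[0,0,0],2.9]])

```text
clock: 34.25
position: [0.4881, 0.2017, 0.1418]
ee_rot: [0.0, 0.659, 0.752, 0.0]
contact_force: [0.7, -0.1, -1.1]
width: 0.0348
gripper_force: 60.1
```

```bash
python3 - <<'E'
from h import *
st();snap('wrist','w14');snap('side','s14')
E
```

```text
34.25 [48.81 20.17 14.18] yaw(theta-90) -1.4397 tilt [0.0007 0.0002] F [ 0.7 -0.1 -1.1] w 34.8 g 60.1 q [0.26 0.26 1.73 0.   1.15 0.13]
w14 34.3 [0.4888 0.2018 0.1426] [7.000e-04 6.593e-01 7.519e-01 1.100e-03]
s14 34.35 [0.489  0.2018 0.143 ] [0.001  0.6593 0.7519 0.0015]
```

>>> drive_tool(rows=[[[0,0,0],[-0.1,0,-2.5],2.9],[[0,0,0],[0,0,-2],2.9],[[0,0,0],[0,0,-1],2.9],[[0,0,0],[0,0,-0.6],2.9],[[0,0,0],[0,0,-0.3],2.9],[[0,0,0],[0,0,0],2.9],[[0,0,0],[0,0,0],2.9]])

```text
clock: 35.22
position: [0.4872, 0.2016, 0.0777]
ee_rot: [0.0, 0.659, 0.752, 0.0]
contact_force: [-0.0, 0.5, -1.1]
width: 0.0342
gripper_force: 60.2
```

```bash
python3 - <<'E'
from h import *
st()
E
```

```text
35.23 [48.72 20.16  7.77] yaw(theta-90) -1.4397 tilt [0.001  0.0003] F [-0.   0.5 -1.1] w 34.2 g 60.2 q [ 0.26  0.32  1.82 -0.    1.    0.13]
```

>>> drive_tool(rows=[[[0,0,0],[0.1,0,-0.1],2.9],[[0,0,0],[0,0,0],2.9],[[0,0,0],[0,0,0],4.2],[[0,0,0],[0,0,0],5.5],[[0,0,0],[0,0,0],6],[[0,0,0],[0,0,2],6],[[0,0,0],[0,0,4],7],[[0,0,0],[0,0,6],8.5]])

```text
clock: 36.22
position: [0.4865, 0.2011, 0.1958]
ee_rot: [-0.001, 0.659, 0.752, -0.002]
contact_force: [2.5, 0.3, -0.4]
width: 0.0845
gripper_force: 0.0
```

>>> drive_tool(rows=[[[0,0,0.185],[1,-2,3],8.5],[[0,0,0.185],[1,-2,0],8.5],[[0,0,0.185],[1,-2,0],8.5],[[0,0,0.185],[1,-2,0],8.5],[[0,0,0.185],[1,-2,0],8.5],[[0,0,0.185],[1,-2,0],8.5],[[0,0,0.185],[0,-2.5,0],8.5],[[0,0,0.185],[0,-2.5,0],8.5]])

```text
clock: 37.22
position: [0.5478, 0.0307, 0.226]
ee_rot: [-0.0, -0.023, 1.0, 0.0]
contact_force: [-0.2, 0.9, -0.7]
width: 0.085
gripper_force: 0.0
```

>>> drive_tool(rows=[[[0,0,0.1],[0,-2,0],8.5],[[0,0,0],[0,0,0],8.5],[[0,0,0],[0,0,0],8.5]])

```text
clock: 37.6
position: [0.5477, 0.0121, 0.2262]
ee_rot: [-0.0, -0.069, 0.998, 0.0]
contact_force: [0.8, 0.1, 0.1]
width: 0.0849
gripper_force: 0.0
```

```bash
python3 - <<'E'
from h import *
st();snap('wrist','w15');snap('side','s15')
for f in ('w2','w3','w12','w15'):
    im=cv2.imread(f'pics/{f}.png'); h=cv2.cvtColor(im,cv2.COLOR_BGR2HSV)
    pk=((im.max(2)<62)&((im.max(2).astype(int)-im.min(2))<14)).astype(np.uint8)
    pk=cv2.morphologyEx(pk,cv2.MORPH_CLOSE,np.ones((5,5)));pk=cv2.morphologyEx(pk,cv2.MORPH_OPEN,np.ones((7,7)))
    n,l,s,c=cv2.connectedComponentsWithStats(pk)
    p=proj(f,[[.54,.01,.03]])[0]
    k=min(range(1,n),key=lambda i:np.hypot(*(c[i]-p)))
    ct=max(cv2.findContours((l==k).astype(np.uint8),cv2.RETR_EXTERNAL,cv2.CHAIN_APPROX_NONE)[0],key=cv2.contourArea)
    w=plane(f,ct[:,0,:].astype(float),.03)[:,:2]
    r=cv2.minAreaRect((w*1000).astype(np.float32)); print(f,s[k],np.round(p),r)
E
```

```text
37.6 [54.77  1.21 22.62] yaw(theta-90) 0.1387 tilt [-0.0002  0.0008] F [0.8 0.1 0.1] w 84.9 g 0.0 q [-0.11  0.23  1.55  0.    1.36 -1.82]
w15 37.65 [0.5477 0.0123 0.2262] [-1.000e-04 -6.970e-02  9.976e-01  4.000e-04]
s15 37.7 [0.5477 0.0123 0.2263] [-0.000e+00 -7.000e-02  9.975e-01  3.000e-04]
w2 [ 246  227   69   44 2435] [280. 252.] ((539.4920654296875, 16.245655059814453), (106.76849365234375, 68.24644470214844), 8.677760124206543)
w3 [355 129  29  67 985] [371. 153.] ((550.8128051757812, 8.293191909790039), (78.52513885498047, 30.68364906311035), 0.2605224847793579)
w12 [  65   90   70   94 5306] [ 98. 140.] ((538.5359497070312, 14.22872543334961), (106.55992889404297, 66.05845642089844), 8.36568546295166)
w15 [ 227  102   53   96 3785] [257. 153.] ((538.444091796875, 6.368186950683594), (106.8730697631836, 56.207454681396484), 9.012060165405273)
```

The mask fit of the view straight above gives 107 x 56 mm, which matches the sanding block, at (.539,.007) with yaw .153. I go down and grip it.

>>> drive_tool(rows=[[[0,0,0.014],[-0.9,-0.5,-4],7.8],[[0,0,0],[0,0,-5],7.8],[[0,0,0],[0,0,-5],7.8],[[0,0,0],[0,0,-4],7.8],[[0,0,0],[0,0,-2.5],7.8],[[0,0,0],[0,0,-1],7.8],[[0,0,0],[0,0,0],7.8],[[0,0,0],[0,0,0],7.8]])

```text
clock: 38.7
position: [0.5399, 0.0065, 0.0124]
ee_rot: [0.001, -0.077, 0.997, -0.0]
contact_force: [-0.6, 0.4, 0.5]
width: 0.0776
gripper_force: 0.0
```

```bash
python3 - <<'E'
from h import *
st()
E
```

```text
38.7 [53.99  0.65  1.24] yaw(theta-90) 0.1544 tilt [ 0.0024 -0.0002] F [-0.6  0.4  0.5] w 77.6 g 0.0 q [-0.12  0.42  1.87  0.    0.85 -1.84]
```

>>> drive_tool(rows=[[[0,0,0],[-0.1,0,-0.6],7.8],[[0,0,0],[0,0,-0.6],7.8],[[0,0,0],[0,0,0],7.8],[[0,0,0],[0,0,0],7]])

```text
clock: 39.2
position: [0.5378, 0.0064, -0.0008]
ee_rot: [-0.0, -0.077, 0.997, 0.0]
contact_force: [-0.2, 0.5, -0.4]
width: 0.07
gripper_force: 0.0
```

>>> drive_tool(rows=[[[0,0,0],[0,0,0],6.4],[[0,0,0],[0,0,0],5.8],[[0,0,0],[0,0,0],5.2],[[0,0,0],[0,0,0],5],[[0,0,0],[0,0,0],5],[[0,0,0],[0,0,0],5]], force=50)

```text
clock: 39.95
position: [0.5381, 0.0064, -0.0002]
ee_rot: [0.0, -0.077, 0.997, -0.0]
contact_force: [-0.1, -1.4, 5.4]
width: 0.0565
gripper_force: 54.2
```

```bash
python3 - <<'E'
from h import *
st()
E
```

```text
39.95 [ 5.381e+01  6.400e-01 -2.000e-02] yaw(theta-90) 0.1542 tilt [ 0.0007 -0.0001] F [-0.1 -1.4  5.4] w 56.5 g 54.2 q [-0.12  0.44  1.88 -0.    0.82 -1.84]
```

>>> drive_tool(rows=[[[0,0,0],[0,0,2],5],[[0,0,0],[0,0,4],5],[[0,0,0],[0,0,5],5],[[0,0,0],[0,0,5],5],[[0,0,0],[0,0,4],5],[[0,0,-0.177],[-0.5,1.5,0],5],[[0,0,-0.177],[-0.5,2,0],5],[[0,0,-0.177],[-0.5,2,0],5]])

```text
clock: 40.95
position: [0.5223, 0.062, 0.1988]
ee_rot: [-0.0, 0.19, 0.982, 0.0]
contact_force: [0.9, 0.0, -0.2]
width: 0.0566
gripper_force: 53.5
```

>>> drive_tool(rows=[[[0,0,-0.177],[-0.5,2,0],5],[[0,0,-0.177],[-0.6,2.4,0],5],[[0,0,-0.177],[-0.6,2.4,0],5],[[0,0,-0.177],[-0.6,2.4,0],5],[[0,0,-0.177],[-0.6,2.4,0],5],[[0,0,-0.177],[-0.6,2.4,0],5],[[0,0,0],[0,0,0],5],[[0,0,0],[0,0,0],5]])

```text
clock: 41.95
position: [0.4877, 0.2009, 0.1989]
ee_rot: [0.0, 0.658, 0.753, -0.0]
contact_force: [-0.3, 0.2, -0.4]
width: 0.0564
gripper_force: 53.5
```

>>> drive_tool(rows=[[[0,0,0],[0,0,-2],5],[[0,0,0],[0,0,-2],5],[[0,0,0],[0,0,-1],5],[[0,0,0],[0,0,0],5],[[0,0,0],[0,0,0],5]])

```text
clock: 42.58
position: [0.4885, 0.2013, 0.15]
ee_rot: [0.0, 0.659, 0.752, 0.001]
contact_force: [-0.1, 0.2, -0.4]
width: 0.0568
gripper_force: 53.5
```

```bash
python3 - <<'E'
from h import *
st();snap('side','s16')
E
```

```text
42.58 [48.85 20.13 15.  ] yaw(theta-90) -1.4389 tilt [0.0014 0.0003] F [-0.1  0.2 -0.4] w 56.8 g 53.5 q [ 0.26  0.25  1.71 -0.    1.17  0.13]
s16 42.62 [0.4885 0.2014 0.1501] [5.000e-04 6.589e-01 7.522e-01 7.000e-04]
```

>>> drive_tool(rows=[[[0,0,0],[0,0,-2],5],[[0,0,0],[0,0,-1.2],5],[[0,0,0],[0,0,-0.6],5],[[0,0,0],[0,0,-0.3],5],[[0,0,0],[0,0,-0.2],5],[[0,0,0],[0,0,0],5],[[0,0,0],[0,0,0],5]])

```text
clock: 43.5
position: [0.488, 0.2015, 0.1066]
ee_rot: [0.0, 0.659, 0.752, 0.0]
contact_force: [-0.4, 0.2, -1.6]
width: 0.0565
gripper_force: 53.5
```

```bash
python3 - <<'E'
from h import *
st()
E
```

```text
43.5 [48.8  20.15 10.66] yaw(theta-90) -1.4388 tilt [0.0006 0.0001] F [-0.4  0.2 -1.6] w 56.5 g 53.5 q [ 0.26  0.29  1.78 -0.    1.07  0.13]
```

Down another 1–2 mm until it bears, then release, rise and take the final look.

>>> drive_tool(rows=[[[0,0,0],[0,0,-0.1],5],[[0,0,0],[0,0,0],5],[[0,0,0],[0,0,0],5.6],[[0,0,0],[0,0,0],6.4],[[0,0,0],[0,0,0],7.2],[[0,0,0],[0,0,0],7.6],[[0,0,0],[0,0,2],7.6],[[0,0,0],[0,0,4],7.6]])

```text
clock: 44.5
position: [0.4865, 0.2011, 0.1644]
ee_rot: [-0.001, 0.659, 0.752, -0.002]
contact_force: [1.0, -0.1, -0.4]
width: 0.0759
gripper_force: 0.0
```

>>> drive_tool(rows=[[[0,0,0],[0,0,5],8.5],[[0,0,0],[0,0,5],8.5],[[0,0,0],[0,2,4],8.5],[[0,0,0],[0,2,0],8.5],[[0,0,0],[0,2,0],8.5],[[0,0,0],[0,0,0],8.5],[[0,0,0],[0,0,0],8.5],[[0,0,0],[0,0,0],8.5]])

```text
clock: 45.5
position: [0.4876, 0.2608, 0.3046]
ee_rot: [-0.0, 0.659, 0.752, -0.001]
contact_force: [0.6, 0.8, 0.3]
width: 0.085
gripper_force: 0.0
```

```bash
python3 - <<'E'
from h import *
st();snap('wrist','w17');snap('side','s17')
a=cv2.imread('pics/s17.png')[170:335,190:330]; b=cv2.imread('pics/w17.png')[0:330,130:400]
cv2.imwrite('pics/m17.png',np.hstack([cv2.resize(a,(310,365),interpolation=cv2.INTER_CUBIC)[:,:],np.zeros((365,1,3),np.uint8)]) if 0 else np.hstack([cv2.copyMakeBorder(cv2.resize(a,(305,360),interpolation=cv2.INTER_CUBIC),0,234,0,0,cv2.BORDER_CONSTANT),cv2.resize(b,(486,594),interpolation=cv2.INTER_CUBIC)]))
E
```

```text
45.5 [48.76 26.08 30.46] yaw(theta-90) -1.4393 tilt [-0.0012 -0.0009] F [0.6 0.8 0.3] w 85.0 g 0.0 q [ 0.37  0.21  1.39 -0.    1.55  0.23]
w17 45.55 [0.4877 0.2609 0.3048] [-1.000e-04  6.592e-01  7.520e-01 -5.000e-04]
s17 45.6 [0.4878 0.2609 0.305 ] [-0.000e+00  6.592e-01  7.520e-01 -3.000e-04]
```

View pics/m17.png

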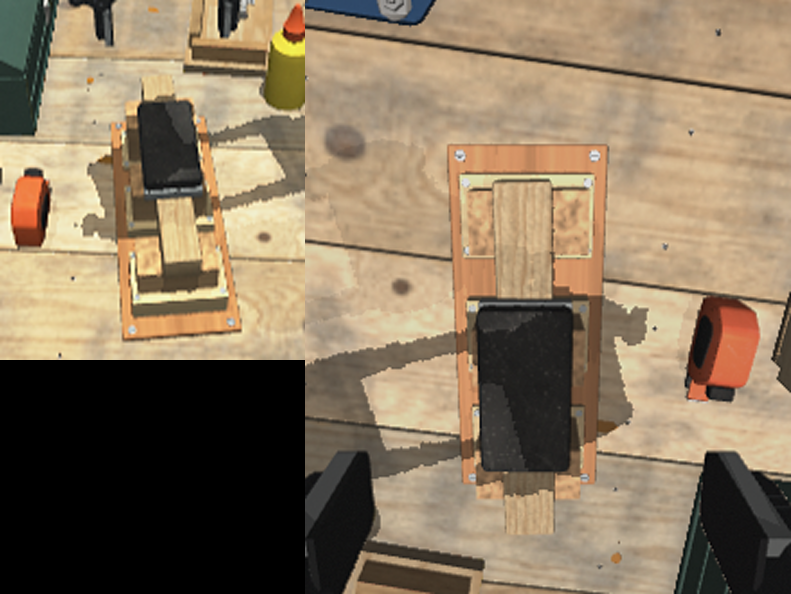

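The assembly stands: batten across all three bearers from (522,181) to (530,534), sanding block on it at (525,388), tape undisturbed. One numeric check before handing in.

```bash
python3 - <<'E'
from h import *
m=lambda c:(np.array(c,float)-[305,0])/1.8+[130,0]
print('batten',fit('w17',m([(493,181),(551,180),(553,533),(506,534)]),.036,.25,.105))
print('sand',fit('w17',m([(478,306),(573,306),(570,471),(479,471)]),.058,.11,.135))
print('board',fit('w17',m([(447,146),(607,144),(594,483),(463,483)]),.12,.29,.009))
E
```

```text
batten (array([0.48819987, 0.200322  , 0.14689724]), np.float64(0.7260653522016797))
sand (array([0.48793116, 0.20114747, 0.12320438]), np.float64(0.740052843301297))
board (array([0.48777617, 0.20126141, 0.13348868]), np.float64(0.8833134820111883))
```

Everything is centred on the board to about 1 mm, so I hand in.

```bash
python3 -c "
from rig import job
print(job.sign_off())"
```

```text
the job is handed in; nothing more can be done
None
```

The job is handed in: the three bearers stand on their matched pads, the batten lies across them and the sanding block sits on its middle. In the last camera check, the batten and sanding block were within about 1 mm of the board's centre. The tape measure was left alone and the gripper is clear of everything.

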